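# Put the optics back on the spectroscopy rail

## Robot

A 6-joint arm with a two-finger parallel gripper is mounted at the origin on the work surface. World frame = base frame: x ahead of the robot, y to its left, z up, the work surface at z = 0. Lengths are in mm, angles in degrees, forces in N, time in s.
With the tool pointing down it reaches from about 350 to 850 mm from the base axis. Payload 8.1 kg.
Tool frame: the origin (TCP) lies between the finger pads; the fingertips stand 11 mm ahead of it and the grasp point (between the pads) lies 8 mm behind it; z points along the fingers, y is the line along which they close (so a half turn about z gives the same grasp; the last joint's range is limited). The gripper opens to 85 mm and grips with 20 to 120 N. Pads are 22 mm wide; open, the fingers measure 114 mm over their backs; the gripper's body (76 mm by 85 mm) begins 54 mm behind the grasp point. The pads swing forward as they close: fully open they stand 13 mm farther back than shut.
Start: joints at [-74.507, 7.471, 85.268, -0, 87.261, -4.893], TCP at [209.024, -562.418, 242.292] pointing down, gripper open.
Joint ranges: [-169.43, 169.43], [-51.17, 129.36], [1.28, 143.12], [-76.62, 256.62], [0, 156.53], [-152.29, 152.29]. Speed limits (degrees/s): [136.94, 136.94, 159.86, 180, 180, 180].

## Interface

Orientations are given as [roll, pitch, yaw] about the fixed x, y, z axes, in that order (R = Rz(yaw) Ry(pitch) Rx(roll)).
In Python, from bench import r, snapshot, get_calibration gives the robot as it stands.
- The arm moves only by the tool step_arm, never from a script. Its argument "rows" is a list of rows, each a list of 2 entries, a list of its own where there are three numbers: the shift along the tool's x, y, z in mm, then the turn about the tool's z in degrees. In form: [[[tx, ty, tz], yaw], ...]. A call has 1 to 12 rows; each row is the pose to reach, as a shift and turn from the pose commanded when the call began, along the tool's axes at that moment; what a row does not reach only later rows make up. A row lasts 1/10 s, in which the tool goes at most 50 mm and 8.59 degrees, less where a joint would pass 70% of its speed; a pose out of reach is approached as far as the arm can. A call with a gripper value outside its range is refused whole. "fingers" is the opening, from 0 (shut) to 1 (fully open), set as the call begins (left out, the last holds). The fingers move at their own pace and stop on an object; "squeeze" is the grip in N (left out, the last holds). Time passes only in rows, so rows that repeat a pose let the fingers close. It gives the time, the measured TCP pose, the force, the opening and the grip force at its end, in the units of the state.
- r.sense(): the state, without advancing time (a new reading comes with each control period).
- snapshot(name): name is "side" or "top" or "wrist"; returns the picture (400x640x3 uint8, blue, green, red); there is no depth.
- get_calibration(name): a dict with "fovy" (degrees; the focal length in pixels is half the picture's height over the tangent of half this angle, whatever the lens; pixels are square), "cx", "cy" (the principal point, pixels), "eye" and "orientation" of the camera in the world. Camera axes: x right, y up, looking along -z (the intrinsics and any distortion apply to the point x, -y, -z); pixel columns grow to the right and rows downward; lengths in mm; the calibration is good to about 2 mm. A picture is of the moment at which its call begins: read the wrist's pose just before it. get_calibration takes no time and is no camera call; for the wrist camera it gives the pose at the moment of the call.
- r.hand_in(): hands the job in; it is judged then, once.
The state is a dict: "time": time; "joint_pos": joint angles; "qd": joint speeds; "joint_efforts": joint torques, N m; "tool_pos": TCP position; "tcp_rot": TCP orientation; "ft_force": force on the tool from outside, world axes, zero at the start; "wrist_torque": the same for the moment, N m; "finger_gap": finger opening in mm; "grip_force": force on a finger pad.
Only numpy, scipy, OpenCV 4.12 (cv2) and the standard library are available. Lean on these libraries where they do the work, as an engineer would, in place of code of your own. Each camera call takes 0.05 s, during which the arm holds its last target. There are 200 camera calls.

## Task

The four optics on square black plates were taken off the rail for cleaning. Put each back on a base on the rail, in the order in which the beam must meet them, from the laser on: iris, orange filter, vapour cell, lens, each plate squarely on its base with the optic facing along the rail. Set them down gently without dropping them, and leave the spare lens on its round pedestal where it stands.

Things in the scene. Friction and masses are not known exactly. Their poses are not given: they have to be found in the camera images.
- iris: Iris: square black block, 42 mm wide (x), 12 thick (y), 44 to 86 mm above the origin, round aperture, thin steel lever up to 105 mm. On a 20 mm steel pillar on a square black plate 50 x 50 x 10 mm; loose, about 0.2 kg. Origin: centre of the plate's underside, z up, y along the beam (either way round). Grip across the 42 mm width, 65 mm up.
- filter: Filter: orange glass in a black frame 54 mm wide (x), 12 thick (y), 40 to 84 mm above the origin; the glass shows above it, up to 91 mm. On a 20 mm steel pillar on a square black plate 50 x 50 x 10 mm; loose, about 0.2 kg. Origin: centre of the plate's underside, z up, y along the beam (either way round). Grip across the 54 mm width, 65 mm up.
- cell: Vapour cell: clear glass tube, brass end rings, 27 mm across, 74 long (y), in an aluminium block 40 mm wide (x), 30 long, 45 to 85 mm above the origin. On a 20 mm steel pillar on a square black plate 50 x 50 x 10 mm; loose, about 0.2 kg. Origin: centre of the plate's underside, z up, y along the beam (either way round). Grip the block's 40 mm width, 65 mm up.
- lens: Lens: clear glass in a silver ring, 50 mm in diameter (across x), 14 thick (y), centre 65 mm above the origin. On a 20 mm steel pillar on a square black plate 50 x 50 x 10 mm; loose, about 0.2 kg. Origin: centre of the plate's underside, z up, y along the beam (either way round). Grip across the diameter, 65 mm up. The spare lens has the same ring but no square plate.
- base_1: Flat black square 50 x 50 mm with silver dots, half of a magnetic kinematic base, fixed on an aluminium carrier (90 mm across, 50 along the rail). Origin: on the rail's top, 34 mm above the bench, under the base's centre; y along the rail. The top that takes a plate is 24 mm above the origin; only weight holds the plate. Number 1 of 4 from the rail's -y end (robot's right).
- base_2: Flat black square 50 x 50 mm with silver dots, half of a magnetic kinematic base, fixed on an aluminium carrier (90 mm across, 50 along the rail). Origin: on the rail's top, 34 mm above the bench, under the base's centre; y along the rail. The top that takes a plate is 24 mm above the origin; only weight holds the plate. Number 2 of 4 from the rail's -y end (robot's right).
- base_3: Flat black square 50 x 50 mm with silver dots, half of a magnetic kinematic base, fixed on an aluminium carrier (90 mm across, 50 along the rail). Origin: on the rail's top, 34 mm above the bench, under the base's centre; y along the rail. The top that takes a plate is 24 mm above the origin; only weight holds the plate. Number 3 of 4 from the rail's -y end (robot's right).
- base_4: Flat black square 50 x 50 mm with silver dots, half of a magnetic kinematic base, fixed on an aluminium carrier (90 mm across, 50 along the rail). Origin: on the rail's top, 34 mm above the bench, under the base's centre; y along the rail. The top that takes a plate is 24 mm above the origin; only weight holds the plate. Number 4 of 4 from the rail's -y end (robot's right).
- laser: Laser head, fixed at one end of the rail (either end): silver box with ribs, 60 mm wide, 146 long, its top 111 mm above the rail, with a yellow patch and a small red lamp on top. Origin: on the rail's top under its centre. A small black detector box, its top 125 mm above the rail, is at the other end.
- spare_lens: Spare lens, a bystander among the optics: silver ring 50 mm in diameter, centre 65 mm up, on a round steel pedestal (foot 32 mm across), no square plate; loose. Origin: centre of its underside. A black mirror mount with steel knobs, 95 mm high, also stands there, bolted down.
Things that resemble listed ones, but are neither listed nor needed, are in the scene too. What is shaped like the lens but pink is not meant.

How it is judged (in metres and radians):
At the end, for the whole second after the job is handed in: From the laser on, the bases carry iris, filter, cell, lens: each plate flat on its base (height 4 mm, tilt 3 degrees), centred within 10 mm, beam axis within 10 degrees of the rail either way round, at rest, released. Spare lens upright within 20 mm of its start (((y of laser in the frame of base_1 below 0 m and horizontal distance between iris and base_1 below 0.01 m and z of iris in the frame of base_1 between 0.02 and 0.028 m and angle between the y axis of iris and the y axis of base_1, either way round below 0.175 rad and angle between each of iris, filter, cell, lens's own z axis and vertical below 0.06 rad and horizontal distance between filter and base_2 below 0.01 m and z of filter in the frame of base_2 between 0.02 and 0.028 m and angle between the y axis of filter and the y axis of base_2, either way round below 0.175 rad and horizontal distance between cell and base_3 below 0.01 m and z of cell in the frame of base_3 between 0.02 and 0.028 m and angle between the y axis of cell and the y axis of base_3, either way round below 0.175 rad and horizontal distance between lens and base_4 below 0.01 m and z of lens in the frame of base_4 between 0.02 and 0.028 m and angle between the y axis of lens and the y axis of base_4, either way round below 0.175 rad) or (y of laser in the frame of base_1 above 0 m and horizontal distance between iris and base_4 below 0.01 m and z of iris in the frame of base_4 between 0.02 and 0.028 m and angle between the y axis of iris and the y axis of base_4, either way round below 0.175 rad and angle between each of iris, filter, cell, lens's own z axis and vertical below 0.06 rad and horizontal distance between filter and base_3 below 0.01 m and z of filter in the frame of base_3 between 0.02 and 0.028 m and angle between the y axis of filter and the y axis of base_3, either way round below 0.175 rad and horizontal distance between cell and base_2 below 0.01 m and z of cell in the frame of base_2 between 0.02 and 0.028 m and angle between the y axis of cell and the y axis of base_2, either way round below 0.175 rad and horizontal distance between lens and base_1 below 0.01 m and z of lens in the frame of base_1 between 0.02 and 0.028 m and angle between the y axis of lens and the y axis of base_1, either way round below 0.175 rad)) and linear speed of each of iris, filter, cell, lens below 0.02 m/s and angular speed of each of iris, filter, cell, lens below 0.2 rad/s and distance of spare_lens from where it was at the start of the episode below 0.02 m and angle between spare_lens's own z axis and vertical below 0.1 rad); the robot touches nothing.
It fails at once if an optic is dropped, thrown or knocked (faster than 0.45 m/s while the fingers do not hold it) ((linear speed of iris above 0.45 m/s and contact force between the fingers and iris below 0.2 N) or (linear speed of filter above 0.45 m/s and contact force between the fingers and filter below 0.2 N) or (linear speed of cell above 0.45 m/s and contact force between the fingers and cell below 0.2 N) or (linear speed of lens above 0.45 m/s and contact force between the fingers and lens below 0.2 N)).
It fails at once if an optic is tipped over (angle between any of iris, filter, cell, lens's own z axis and vertical above 0.7 rad).
It fails at once if the spare lens is pushed away or knocked over (distance of spare_lens from where it was at the start of the episode above 0.02 m or angle between spare_lens's own z axis and vertical above 0.35 rad).
It also fails if it takes over 109 s, if anything falls off the work surface, if the arm or the gripper's body presses on something with over 40 N, if the wrist force passes 120 N, or if a joint passes its speed limit or range.

## Working session

There is one attempt and no reset: what is moved stays moved. The work goes in short steps, Python scripts to look and compute and a tool call to move; the robot and the scene stay as the last step left them, time stands still between calls to the robot, and variables do not carry over. Pictures are saved under pics/ and viewed, at most 14 in all, crops included, and the job is handed in when it is done.

Besides the shell and the picture viewer there is one more tool, called after "Call:" as name([rows], argument=value, ...), one row to a line, values as JSON. step_arm: Moves the arm, as the interface text tells. Its arguments: {"type":"object","properties":{"rows":{"type":"array"},"fingers":{"type":"number"},"squeeze":{"type":"number"}},"required":["rows"]}

```bash
ls; mkdir -p pics; python3 - <<'E'
from bench import r,snapshot,get_calibration
import cv2
for n in("top","side","wrist"):
    print(n,get_calibration(n)); cv2.imwrite(f"pics/{n}0.png",snapshot(n))
s=r.sense();print(s)
E
```

```text
pics
top {'fovy': 49.231838725385636, 'cx': 327.45646909576305, 'cy': 200.50158165533156, 'eye': array([352.66143654, -13.18352581, 977.13241539]), 'orientation': array([  8.77944728,   1.53804311, -91.35111975])}
side {'fovy': 44.42404818047522, 'cx': 322.92092557088705, 'cy': 198.4275129658777, 'eye': array([177.81082947, 759.08857737, 939.14591852]), 'orientation': array([ 4.23120427e+01, -9.62948134e-02, -1.59685079e+02])}
wrist {'fovy': 58.092339389468464, 'cx': 316.8836260142406, 'cy': 198.14478663544418, 'eye': array([ 286.97745899, -532.51792265,  373.05663608]), 'orientation': array([-18.90345763,   0.13776991, -69.64868742])}
{'time': 0.15, 'joint_pos': array([-7.45078350e+01,  7.50681579e+00,  8.53124707e+01,  1.32933117e-03,
        8.72639743e+01, -4.89222556e+00]), 'qd': array([-0.00565241, -0.14395713, -0.20205372, -0.15067514, -0.00981243,
        0.0746754 ]), 'joint_efforts': array([ 7.58859915e-04, -5.70062971e+01, -5.01158202e+01, -1.70490721e-04,
        9.67620173e-03, -6.06192771e-05]), 'tool_pos': array([ 208.91898894, -562.02330327,  241.49197654]), 'tcp_rot': array([-1.79917156e+02, -8.42350867e-03,  2.03843200e+01]), 'ft_force': array([ 0.26555627, -0.49982583,  0.3910243 ]), 'wrist_torque': array([ 0.00665748, -0.00674698,  0.02967208]), 'grip_force': 0.0, 'finger_gap': 85.42541879832294}
```

View pics/top0.png

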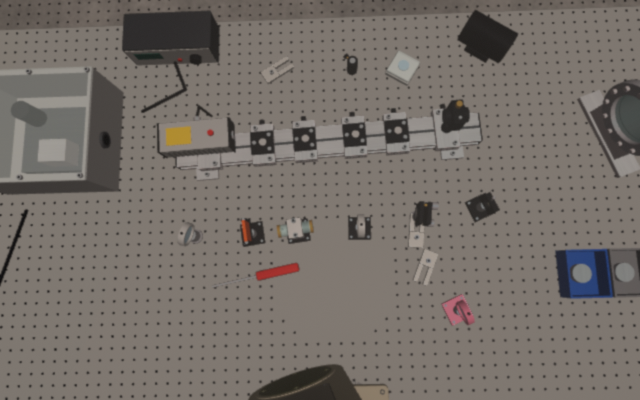

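View pics/side0.png

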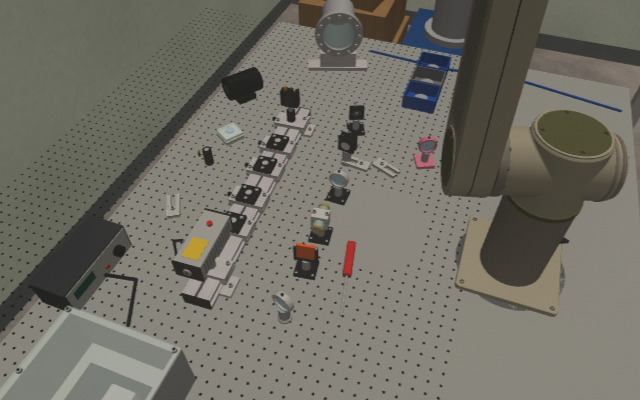

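```bash
python3 - <<'E'
import cv2
a=cv2.imread("pics/top0.png")[95:255,170:510]
a=cv2.convertScaleAbs(cv2.resize(a,None,fx=2.35,fy=2.35,interpolation=cv2.INTER_CUBIC),alpha=1.5)
cv2.imwrite("pics/crop0.png",a)
E
```

```text
(no output)
```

View pics/crop0.png

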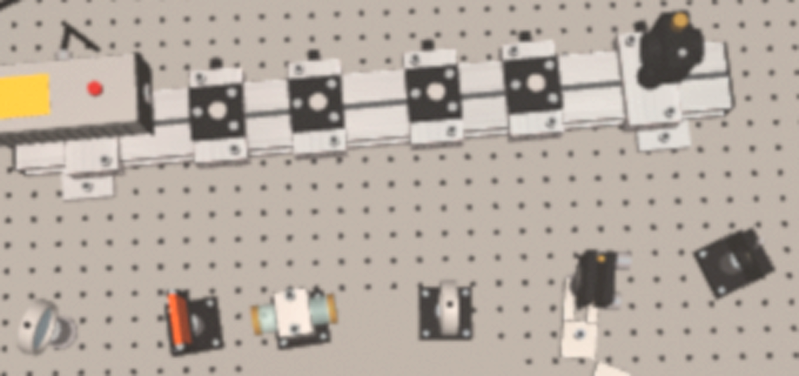

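View pics/wrist0.png

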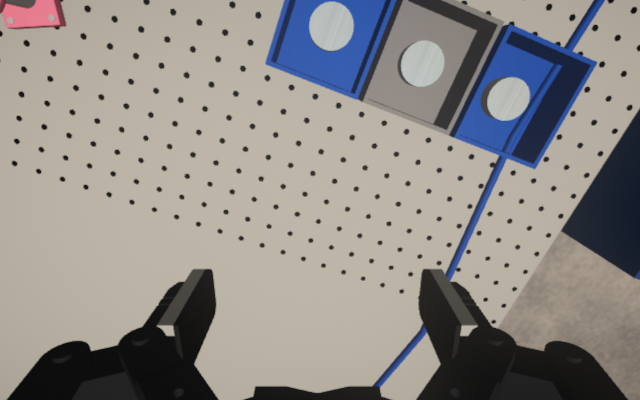

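Top view: the laser (yellow patch at 178,135) is at the left, the +y end. From the laser, the bases are at (262,142), (304,140), (355,134) and (397,131), which are bases 4, 3, 2 and 1. The lens candidates are (187,233) on a round foot (the spare), (360,226) on a square black plate (the lens we want) and (458,310), which is pink and not meant. In the crop, the filter is at (252,232), the cell at (297,229) and the iris at (482,206), turned about 25°. The black mount at (423,212) is the mirror.

```bash
cat > h.py <<'E'
from bench import r,snapshot,get_calibration
import cv2, numpy as np
from scipy.spatial.transform import Rotation as R
def cast(px,cal,z):
    f=200/np.tan(np.radians(cal["fovy"]/2))
    px=np.atleast_2d(np.array(px,float))
    d=np.c_[(px[:,0]-cal["cx"])/f,-(px[:,1]-cal["cy"])/f,-np.ones(len(px))]
    d=R.from_euler("xyz",cal["orientation"],degrees=True).apply(d)
    e=cal["eye"]; return e+d*((z-e[2])/d[:,2])[:,None]
def proj(p,cal):
    f=200/np.tan(np.radians(cal["fovy"]/2))
    q=R.from_euler("xyz",cal["orientation"],degrees=True).inv().apply(np.atleast_2d(p)-cal["eye"])
    return np.c_[cal["cx"]-f*q[:,0]/q[:,2],cal["cy"]+f*q[:,1]/q[:,2]]
def go(x,y,z,yaw):
    s=r.sense(); Rt=R.from_euler("xyz",s["tcp_rot"],degrees=True)
    d=Rt.inv().apply(np.array([x,y,z])-s["tool_pos"])
    w=(yaw-s["tcp_rot"][2]+90)%180-90
    print("pose",s["tool_pos"].round(1),s["tcp_rot"].round(1),"-> tool shift",d.round(1),"turn about tool z",round(-w,1),"t",s["time"])
E
python3 - <<'E'
from h import *
im=cv2.imread("pics/top0.png"); cal=get_calibration("top")
m=(im.max(2)<75).astype(np.uint8)
for n,(x,y),z in [("b4",(262,142),58),("b3",(304,140),58),("b2",(355,134),58),("b1",(397,131),58),("iris",(482,206),10),("filter",(252,232),10),("cell",(298,233),10),("lens",(360,228),10)]:
    k=np.zeros_like(m);k[y-16:y+17,x-18:x+19]=m[y-16:y+17,x-18:x+19]
    k=cv2.morphologyEx(k,cv2.MORPH_CLOSE,np.ones((5,5)))
    k=cv2.morphologyEx(k,cv2.MORPH_OPEN,np.ones((5,5)))
    c=max(cv2.findContours(k,0,1)[0],key=cv2.contourArea)
    b=cv2.boxPoints(cv2.minAreaRect(c)); w=cast(b,cal,z)[:,:2]
    e=w[1]-w[0]
    print(n,b.mean(0).round(1),w.mean(0).round(1),"sides",np.linalg.norm(w[1]-w[0]).round(1),np.linalg.norm(w[2]-w[1]).round(1),"yaw",(np.degrees(np.arctan2(e[1],e[0]))%90).round(1))
print("spare",cast((190,236),cal,5).round(0),"mirror",cast((415,235),cal,5).round(0))
E
```

```text
b4 [262. 142.] [628.6 148.2] sides 48.5 49.7 yaw 88.2
b3 [304. 139.] [632.5  56.1] sides 48.3 49.6 yaw 88.1
b2 [354. 134.] [640.3 -53.1] sides 48.1 49.6 yaw 88.1
b1 [396.5 131. ] [ 644.1 -145.7] sides 50.0 49.6 yaw 88.1
iris [481.8 206.1] [ 480.8 -332.6] sides 62.4 48.6 yaw 23.2
filter [256.4 232.5] [435.1 169.3] sides 29.8 50.4 yaw 5.2
cell [306.5 236.5] [423.2  57.6] sides 11.1 15.5 yaw 88.5
lens [353.  227.5] [440.6 -46. ] sides 17.8 46.7 yaw 88.5
spare [[431. 320.   5.]] mirror [[ 421. -183.    5.]]
```

```bash
python3 -c "
from h import *
go(462,-340,215,23)"
```

```text
pose [ 208.9 -562.   241.5] [-179.9   -0.    20.4] -> tool shift [ 314.6 -119.9   26.7] turn about tool z -2.6 t 0.15
```

Call:
step_arm([
  [[315, -120, 27], -2.6],
  [[315, -120, 27], -2.6],
  [[315, -120, 27], -2.6],
  [[315, -120, 27], -2.6],
  [[315, -120, 27], -2.6],
  [[315, -120, 27], -2.6],
  [[315, -120, 27], -2.6],
  [[315, -120, 27], -2.6],
  [[315, -120, 27], -2.6],
  [[315, -120, 27], -2.6],
  [[315, -120, 27], -2.6],
], fingers=1, squeeze=40)

```text
time: 1.25
tool_pos: [461.6, -341.3, 215.3]
tcp_rot: [180.0, 0.0, 22.9]
ft_force: [0.2, 0.5, -0.8]
finger_gap: 85.6
grip_force: 0.0
```

```bash
python3 -c "
from h import *
print(r.sense()['tool_pos'],r.sense()['tcp_rot'],r.sense()['time']);cal=get_calibration('wrist');im=snapshot('wrist');cv2.imwrite('pics/w1.png',im)
np.save('w1.npy',cal,allow_pickle=True);print(cal)"
```

```text
[ 461.5995178  -341.25611782  215.34978467] [1.79991487e+02 1.53269396e-02 2.28842002e+01] 1.25
{'fovy': 58.092339389468464, 'cx': 316.8836260142406, 'cy': 198.14478663544418, 'eye': array([ 538.31955512, -308.18438407,  347.04979736]), 'orientation': array([-1.89226356e+01,  3.19799430e-02, -6.71489143e+01])}
```

View pics/w1.png

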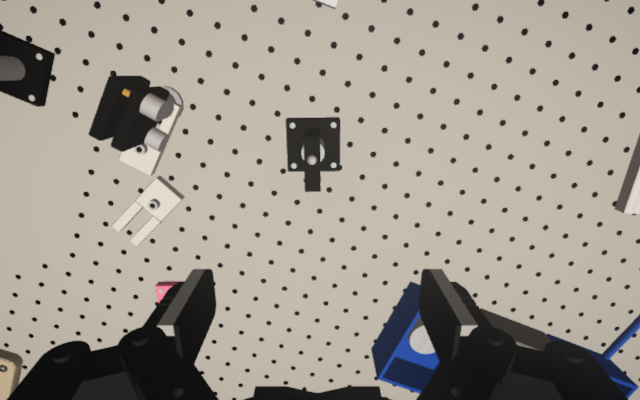

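Wrist view: the iris plate has screws at about (292,126), (333,125), (293,166) and (334,166). The block's width runs along the image vertical (tool x), so the gripper needs a quarter turn.

```bash
cat >> h.py <<'E'
def dark(im,x0,y0,x1,y1,cal,z,t=75):
    m=(im.max(2)<t).astype(np.uint8); k=np.zeros_like(m); k[y0:y1,x0:x1]=m[y0:y1,x0:x1]
    k=cv2.morphologyEx(k,cv2.MORPH_OPEN,np.ones((5,5)))
    n,l,s,_=cv2.connectedComponentsWithStats(k); k=(l==1+np.argmax(s[1:,4])).astype(np.uint8)
    c=cv2.findContours(k,0,1)[0]; c=max(c,key=cv2.contourArea)
    p=cast(c[:,0],cal,z)[:,:2].astype(np.float32)
    (cx,cy),(a,b),g=cv2.minAreaRect(p); print("centre",round(cx,1),round(cy,1),"sides",round(a,1),round(b,1),"yaw",round(g%90,1))
E
python3 - <<'E'
from h import *
im=cv2.imread("pics/w1.png"); cal=np.load("w1.npy",allow_pickle=True).item()
dark(im,275,108,350,172,cal,10)
p=[]
g=im.min(2)
for x,y in [(292,126),(333,125),(293,166),(334,166)]:
    w=g[y-5:y+6,x-5:x+6].astype(float); w=np.clip(w-100,0,None); Y,X=np.mgrid[-5:6,-5:6]
    p.append((x+(X*w).sum()/w.sum(),y+(Y*w).sum()/w.sum()))
q=cast(p,cal,10)[:,:2];print(np.round(p,1).tolist(),q.round(1).tolist(),q.mean(0))
d=q[0]-q[2]; print(np.degrees(np.arctan2(d[1],d[0])),np.linalg.norm(d)); d=q[1]-q[3]; print(np.degrees(np.arctan2(d[1],d[0])))
E
```

```text
centre 478.9 -328.7 sides 50.2 48.3 yaw 22.9
[[292.1, 125.2], [333.2, 124.7], [293.4, 165.9], [333.5, 165.9]] [[488.6, -304.0], [503.8, -338.9], [453.2, -319.4], [468.2, -354.9]] [ 478.44079575 -329.28341639]
23.431490002230262 38.59924439798579
24.21435439390167
```

```bash
python3 -c "
from h import *
go(478.5,-329,140,113.5)"
```

```text
pose [ 461.7 -341.3  215.4] [180.    0.   22.9] -> tool shift [20.3 -4.8 75.4] turn about tool z 89.4 t 1.3
```

Call:
step_arm([
  [[20, -5, 0], -8],
  [[20, -5, 0], -16],
  [[20, -5, 0], -24],
  [[20, -5, 0], -32],
  [[20, -5, 0], -40],
  [[20, -5, 0], -48],
  [[20, -5, 0], -56],
  [[20, -5, 20], -64],
  [[20, -5, 40], -72],
  [[20, -5, 55], -80],
  [[20, -5, 70], -88],
  [[20, -5, 75], -90.6],
])

```text
time: 2.5
tool_pos: [477.3, -328.0, 138.2]
tcp_rot: [-179.9, -0.1, 113.8]
ft_force: [1.1, 0.6, -0.7]
finger_gap: 85.7
grip_force: 0.0
```

```bash
python3 -c "
from h import *
go(478.5,-329,57,113.5)"
```

```text
pose [ 477.3 -328.   138.2] [-1.799e+02 -1.000e-01  1.138e+02] -> tool shift [-1.6  0.8 81.2] turn about tool z 0.3 t 2.5
```

Call:
step_arm([
  [[-1, 0.5, 25], 0],
  [[-1, 0.5, 50], 0],
  [[-1, 0.5, 70], 0],
  [[-1, 0.5, 81], 0],
  [[-1, 0.5, 81], 0],
])

```text
time: 3.0
tool_pos: [478.3, -328.2, 57.5]
tcp_rot: [-179.9, -0.2, 113.5]
ft_force: [-0.2, 1.1, -0.5]
finger_gap: 85.6
grip_force: 0.0
```

Call:
step_arm([
  [[0, 0, 0], 0],
  [[0, 0, 0], 0],
  [[0, 0, 0], 0],
  [[0, 0, 0], 0],
  [[0, 0, 0], 0],
  [[0, 0, 0], 0],
  [[0, 0, 0], 0],
], fingers=0, squeeze=40)

```text
time: 3.7
tool_pos: [480.6, -329.2, 60.8]
tcp_rot: [179.9, 0.1, 113.6]
ft_force: [-2.3, -0.2, 6.0]
finger_gap: 41.2
grip_force: 42.5
```

```bash
python3 -c "
from h import *
go(628,148,190,93)"
```

```text
pose [ 480.6 -329.2   60.8] [1.799e+02 1.000e-01 1.136e+02] -> tool shift [ 378.1  326.2 -129.7] turn about tool z 20.6 t 3.7
```

Call:
step_arm([
  [[0, 0, -20], 0],
  [[0, 0, -60], 0],
  [[0, 0, -100], 0],
  [[20, 17, -130], 2],
  [[50, 43, -130], 5],
  [[80, 69, -130], 8],
  [[110, 95, -130], 11],
  [[140, 121, -130], 14],
  [[170, 147, -130], 17],
  [[200, 172, -130], 20.6],
  [[230, 198, -130], 20.6],
  [[245, 211, -130], 20.6],
])

```text
time: 4.9
tool_pos: [575.3, -16.2, 188.9]
tcp_rot: [-180.0, -0.1, 93.1]
ft_force: [1.0, -0.2, -2.9]
finger_gap: 41.5
grip_force: 41.7
```

```bash
python3 -c "
from h import *
s=r.sense();print(s['grip_force'],s['finger_gap']);go(628,148,190,93)
cal=get_calibration('wrist');im=snapshot('wrist');cv2.imwrite('pics/w2.png',im)
np.save('w2.npy',cal,allow_pickle=True)
for n,x,y in [('b4',628,148),('b3',632,56),('b2',640,-53),('b1',644,-146)]: print(n,proj([x,y,58],cal).round())"
```

```text
41.738938093185425 41.516337784875205
pose [575.3 -16.2 188.9] [-1.80e+02 -1.00e-01  9.31e+01] -> tool shift [161.1  61.5  -0.9] turn about tool z 0.1 t 4.9
b4 [[416. -56.]]
b3 [[403.  98.]]
b2 [[396. 239.]]
b1 [[387. 335.]]
```

View pics/w2.png

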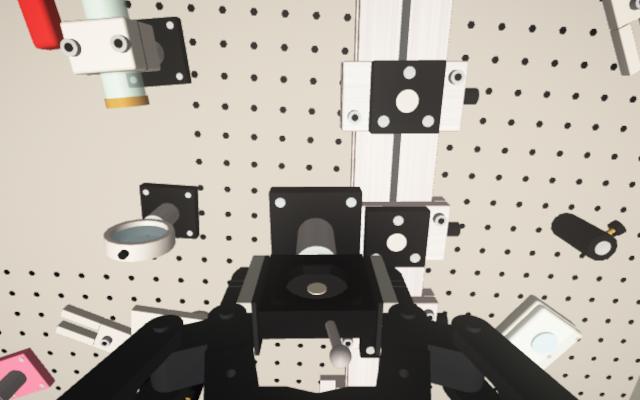

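Held iris: its plate is visible at (270–362, 187) and looks square in the grip. Base 3 is at (408,97) and base 2 at (397,238). I'll compare the held plate and the bases in this same camera.

```bash
python3 - <<'E'
from h import *
im=cv2.imread("pics/w2.png"); cal=np.load("w2.npy",allow_pickle=True).item()
dark(im,371,52,446,140,cal,58,70); dark(im,364,205,430,268,cal,58,70)
p=cast([(281,202),(350,202)],cal,188.9-58+10)
print("held screws mid",p.mean(0).round(1),np.linalg.norm(p[0]-p[1]).round(1))
q=cast([(270,188),(361,188)],cal,188.9-58+10); print("held back edge",q.round(1), np.linalg.norm(q[0]-q[1]))
# top camera, sub-pixel
t=cv2.imread("pics/top0.png"); ct=get_calibration("top")
for n,(x,y) in [("b4",(262,142)),("b3",(304,139)),("b2",(355,134)),("b1",(397,131))]: dark(t,x-13,y-14,x+14,y+15,ct,58,90)
E
```

```text
centre 633.7 56.3 sides 50.0 48.2 yaw 3.1
centre 639.7 -51.9 sides 50.0 52.8 yaw 3.2
held screws mid [573.1   4.3 140.9] 36.5
held back edge [[548.9  10.7 140.9]
 [596.4  13.3 140.9]] 47.55917346613428
centre 627.6 149.2 sides 51.9 50.6 yaw 0.2
centre 632.6 56.2 sides 48.3 50.0 yaw 88.9
centre 639.4 -53.0 sides 51.7 49.7 yaw 3.4
centre 644.1 -144.6 sides 52.0 49.7 yaw 88.2
```

```bash
python3 - <<'E'
from h import *
im=cv2.imread("pics/w2.png"); cal=np.load("w2.npy",allow_pickle=True).item()
g=im.max(2).astype(int)
print("row195",g[195,260:280].tolist(),g[195,350:372].tolist()); print("col 320",g[178:200,300].tolist())
for x,y in [(281,202),(350,202),(371,350),(346,343)]:
    w=np.clip(g[y-6:y+7,x-6:x+7]-110.,0,None); Y,X=np.mgrid[-6:7,-6:7]; print(x+(X*w).sum()/w.sum(),y+(Y*w).sum()/w.sum())
tcp=np.array([575.3,-16.2]); a=np.radians(93.1)
for z in (141,138,135,132):
    q=cast([(270,187.5),(361.5,187.5)],cal,z)[:,:2]; s=cast([(281,202),(350,202)],cal,z)[:,:2]
    m=q.mean(0)-tcp; ms=s.mean(0)-tcp
    u=np.array([np.cos(a),np.sin(a)]); v=np.array([np.sin(a),-np.cos(a)])
    print(z,np.linalg.norm(q[0]-q[1]).round(1),"edge tool xy",(m@u).round(1),(m@v).round(1),"screws",(ms@u).round(1),(ms@v).round(1),np.linalg.norm(s[0]-s[1]).round(1))
E
```

```text
row195 [226, 226, 227, 227, 227, 226, 226, 226, 184, 99, 60, 63, 62, 61, 62, 61, 61, 61, 61, 62] [57, 58, 59, 59, 58, 59, 59, 58, 59, 58, 58, 55, 222, 245, 245, 246, 247, 245, 244, 243, 244, 246]
col 320 [227, 226, 226, 226, 226, 226, 226, 226, 194, 67, 47, 46, 46, 47, 51, 56, 58, 58, 58, 58, 57, 57]
279.729846552842 202.28733520639724
350.751733102253 201.9665294627383
369.9010070302109 350.0961428842865
347.89720702562624 343.3633746040887
141 47.8 edge tool xy 28.6 -1.0 screws 20.6 -1.1 36.5
138 48.6 edge tool xy 27.7 -1.0 screws 19.5 -1.1 37.1
135 49.4 edge tool xy 26.8 -1.0 screws 18.5 -1.1 37.7
132 50.2 edge tool xy 25.8 -1.0 screws 17.4 -1.2 38.3
```

```bash
python3 -c "
from h import *
go(629,147,130,93.1); print(cast([(235,135)],get_calibration('top'),120))"
```

```text
pose [575.7 -14.4 188.9] [ 1.80e+02 -1.00e-01  9.32e+01] -> tool shift [158.1  62.1  59.3] turn about tool z 0.1 t 4.95
[[626.45835819 192.73806175 120.        ]]
```

Call:
step_arm([
  [[35, 14, 0], 0],
  [[75, 30, 0], 0],
  [[110, 43, 0], 0],
  [[140, 55, 10], 0],
  [[158, 62, 30], 0],
  [[158, 62, 50], 0],
  [[158, 62, 59], 0],
  [[158, 62, 59], 0],
  [[158, 62, 59], 0],
])

```text
time: 5.85
tool_pos: [629.0, 140.9, 130.9]
tcp_rot: [180.0, 0.0, 92.9]
ft_force: [-0.1, -0.2, -1.3]
finger_gap: 41.1
grip_force: 41.5
```

```bash
python3 -c "
from h import *
go(629,147,122,93.1); print(r.sense()['ft_force'])"
```

```text
pose [629.  140.9 130.9] [180.    0.   92.9] -> tool shift [6.1 0.3 8.9] turn about tool z -0.2 t 5.85
[-0.11413456 -0.18880328 -1.27565434]
```

Call:
step_arm([
  [[0, 0, 5], 0],
  [[0, 0, 5], 0],
])

```text
time: 6.05
tool_pos: [629.2, 141.1, 125.8]
tcp_rot: [179.9, -0.0, 93.0]
ft_force: [0.7, -0.2, -2.5]
finger_gap: 41.3
grip_force: 41.6
```

Call:
step_arm([
  [[0, 0, 0], 0],
])

```text
time: 6.15
tool_pos: [629.1, 141.2, 125.8]
tcp_rot: [180.0, -0.0, 93.0]
ft_force: [0.2, -0.1, -2.0]
finger_gap: 41.4
grip_force: 41.5
```

Call:
step_arm([
  [[6, 0, 0], 0],
  [[6, 0, 2], 0],
  [[6, 0, 3], 0],
  [[6, 0, 3], 0],
])

```text
time: 6.55
tool_pos: [628.3, 147.5, 121.9]
tcp_rot: [-180.0, 0.0, 93.0]
ft_force: [-1.0, 0.3, -2.2]
finger_gap: 41.5
grip_force: 41.6
```

```bash
python3 -c "
from h import *
print(r.sense()['tool_pos'])
a=snapshot('side')[170:270,170:290];b=snapshot('wrist')[120:400,180:460]
a=cv2.resize(a,None,fx=3.3,fy=3.3,interpolation=cv2.INTER_CUBIC);b=cv2.resize(b,None,fx=1.4,fy=1.4)
cv2.imwrite('pics/c3.png',np.hstack([a[:330],b[:330]]))"
```

```text
[628.29398423 147.52520599 121.92866081]
```

View pics/c3.png

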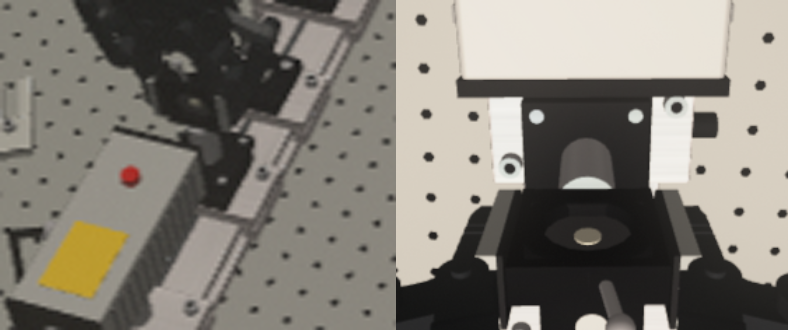

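The plate sits centred over base 4, between the white carrier ends at (523–652, 97). Next I lower it slowly.

Call:
step_arm([
  [[0, 0, 1], 0],
  [[0, 0, 1], 0],
])

```text
time: 6.85
tool_pos: [628.4, 147.4, 121.1]
tcp_rot: [-180.0, 0.0, 93.0]
ft_force: [-1.3, -0.1, -2.8]
finger_gap: 41.8
grip_force: 41.6
```

Call:
step_arm([
  [[0, 0, 1], 0],
  [[0, 0, 1], 0],
])

```text
time: 7.05
tool_pos: [628.4, 147.4, 120.1]
tcp_rot: [-180.0, -0.0, 93.0]
ft_force: [-0.5, -0.6, -2.5]
finger_gap: 41.3
grip_force: 41.6
```

Call:
step_arm([
  [[0, 0, 1], 0],
  [[0, 0, 1], 0],
])

```text
time: 7.25
tool_pos: [628.4, 147.4, 119.1]
tcp_rot: [-180.0, 0.0, 93.0]
ft_force: [0.5, 0.1, -2.2]
finger_gap: 41.3
grip_force: 41.6
```

Call:
step_arm([
  [[0, 0, 1], 0],
  [[0, 0, 1], 0],
])

```text
time: 7.45
tool_pos: [628.7, 147.4, 118.9]
tcp_rot: [180.0, 0.0, 93.0]
ft_force: [-1.6, -0.3, 3.0]
finger_gap: 41.5
grip_force: 42.1
```

Call:
step_arm([
  [[0, 0, 1], 0],
  [[0, 0, 1], 0],
])

```text
time: 7.65
tool_pos: [628.9, 147.5, 118.8]
tcp_rot: [179.9, -0.0, 93.0]
ft_force: [-5.0, -0.7, 7.4]
finger_gap: 41.5
grip_force: 42.8
```

Call:
step_arm([
  [[0, 0, 1], 0],
  [[0, 0, 1], 0],
])

```text
time: 7.85
tool_pos: [629.2, 147.4, 118.8]
tcp_rot: [179.9, 0.0, 93.0]
ft_force: [-6.1, -2.0, 12.2]
finger_gap: 41.3
grip_force: 43.4
```

Call:
step_arm([
  [[0, 0, -2], 0],
  [[0, 0, -2], 0],
])

```text
time: 8.05
tool_pos: [628.9, 147.5, 118.8]
tcp_rot: [179.9, -0.0, 93.0]
ft_force: [-1.5, -1.8, 3.7]
finger_gap: 41.5
grip_force: 42.2
```

Call:
step_arm([
  [[0, 0, 0], 0],
  [[0, 0, 0], 0],
  [[0, 0, 0], 0],
  [[0, 0, 0], 0],
  [[0, 0, 0], 0],
  [[0, 0, 0], 0],
], fingers=1)

```text
time: 8.65
tool_pos: [628.5, 147.5, 118.2]
tcp_rot: [-180.0, -0.0, 93.0]
ft_force: [-0.8, -0.6, -0.1]
finger_gap: 85.6
grip_force: 0.0
```

Call:
step_arm([
  [[0, 0, -20], 0],
  [[0, 0, -60], 0],
  [[0, 0, -90], 0],
  [[0, 0, -90], 0],
])

```text
time: 9.05
tool_pos: [631.6, 147.9, 215.0]
tcp_rot: [179.4, -0.1, 93.0]
ft_force: [0.1, 0.3, 0.6]
finger_gap: 85.4
grip_force: 0.0
```

```bash
python3 -c "
from h import *
go(435,190,215,93)
cal=get_calibration('wrist');im=snapshot('wrist');cv2.imwrite('pics/w4.png',im)
np.save('w4.npy',cal,allow_pickle=True)
dark(im,*[int(v) for v in (proj([629,148,68],cal)[0].repeat(2)[[0,2,1,3]]+[-60,-60,60,60])],cal,68,70)
"
```

```text
pose [631.6 147.9 215. ] [ 1.794e+02 -1.000e-01  9.300e+01] -> tool shift [  52.3 -194.1   -1.8] turn about tool z -0.0 t 9.05
centre 627.5 143.7 sides 56.2 68.9 yaw 2.7
```

Call:
step_arm([
  [[2, -40, 0], 0],
  [[4, -80, 0], 0],
  [[6, -120, 0], 0],
  [[7, -160, 0], 0],
  [[7, -194, 0], 0],
  [[7, -194, 0], 0],
  [[7, -194, 0], 0],
  [[7, -194, 0], 0],
])

```text
time: 9.9
tool_pos: [435.0, 144.3, 208.1]
tcp_rot: [180.0, 0.0, 93.0]
ft_force: [-0.6, -0.5, -0.2]
finger_gap: 85.3
grip_force: 0.0
```

```bash
python3 -c "
from h import *
s=r.sense();print(s['tool_pos'],s['tcp_rot'],s['time'])
cal=get_calibration('wrist');im=snapshot('wrist');cv2.imwrite('pics/w5.png',im)
np.save('w5.npy',cal,allow_pickle=True)"
```

```text
[435.03373112 144.31169177 208.12639867] [1.79985909e+02 2.53674199e-03 9.29777618e+01] 9.9
```

View pics/w5.png

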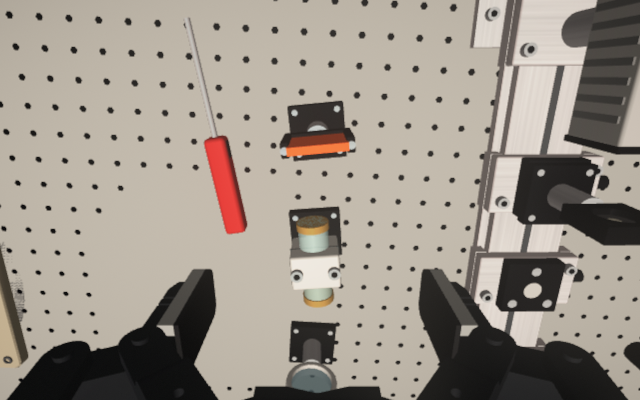

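Iris stands on base 4 (plate at (553,190)). Filter plate: far screws (295,112) and (337,108). Cell plate: far edge at (290–340, 210). Lens plate: far edge at (293–335, 323). All three optics face roughly along the tool's x.

```bash
cat >> h.py <<'E'
def farpair(im,cal,s1,s2,z,inset=19.3,th=110,w=5):
    g=im.max(2).astype(float); p=[]
    for x,y in (s1,s2):
        q=np.clip(g[y-w:y+w+1,x-w:x+w+1]-th,0,None); Y,X=np.mgrid[-w:w+1,-w:w+1]
        p.append((x+(X*q).sum()/q.sum(),y+(Y*q).sum()/q.sum()))
    c=cast(p,cal,z)[:,:2]; d=c[1]-c[0]; L=np.linalg.norm(d); d/=L
    n=np.array([d[1],-d[0]]); 
    if n@(cal["eye"][:2]-c[0])<0 and False: n=-n
    print(np.round(p,1).tolist(),"spacing",L.round(1),"dir deg",np.degrees(np.arctan2(d[1],d[0])).round(1),"centre",(c.mean(0)+inset*n).round(1))
E
python3 - <<'E'
from h import *
im=cv2.imread("pics/w5.png"); cal=np.load("w5.npy",allow_pickle=True).item()
farpair(im,cal,(295,112),(337,108),10)
farpair(im,cal,(297,217),(333,216),10); farpair(im,cal,(298,330),(330,329),10,w=4)
g=im[204:250,284:346].max(2); 
a=cv2.resize(im[95:375,270:370],None,fx=2.1,fy=2.1,interpolation=cv2.INTER_CUBIC); cv2.imwrite("pics/c5.png",a)
E
```

```text
[[294.0, 112.6], [336.4, 108.5]] spacing 38.1 dir deg 8.4 centre [433.2 179.2]
[[294.8, 218.1], [333.2, 215.4]] spacing 38.0 dir deg 7.3 centre [436.7  77.1]
[[295.6, 330.8], [329.9, 332.4]] spacing 38.0 dir deg -0.2 centre [439.5 -60. ]
```

View pics/c5.png

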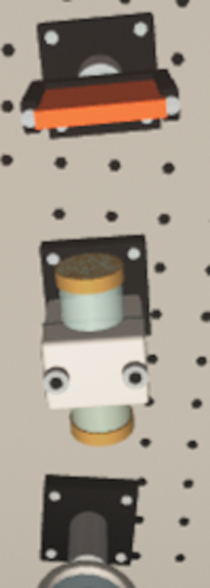

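```bash
python3 -c "
from h import *
go(433.2,179.2,58,98.4)"
```

```text
pose [435.2 144.3 208.2] [180.   0.  93.] -> tool shift [ 35.   -0.2 150.2] turn about tool z -5.4 t 9.95
```

Call:
step_arm([
  [[20, 0, 20], -3],
  [[35, 0, 50], -5.4],
  [[35, 0, 75], -5.4],
  [[35, 0, 80], -5.4],
  [[35, 0, 100], -5.4],
  [[35, 0, 120], -5.4],
  [[35, 0, 135], -5.4],
  [[35, 0, 150], -5.4],
  [[35, 0, 150], -5.4],
])

```text
time: 10.85
tool_pos: [432.0, 178.7, 57.1]
tcp_rot: [-179.8, 0.0, 98.3]
ft_force: [-0.8, -0.7, -0.7]
finger_gap: 85.4
grip_force: 0.0
```

Call:
step_arm([
  [[0, 0, 0], 0],
  [[0, 0, 0], 0],
  [[0, 0, 0], 0],
  [[0, 0, 0], 0],
  [[0, 0, 0], 0],
  [[0, 0, 0], 0],
  [[0, 0, 0], 0],
], fingers=0)

```text
time: 11.55
tool_pos: [433.7, 179.5, 59.8]
tcp_rot: [179.9, -0.0, 98.4]
ft_force: [-0.3, -0.6, 6.1]
finger_gap: 53.4
grip_force: 42.8
```

```bash
python3 -c "
from h import *
go(633.2,56,190,93.1)"
```

```text
pose [433.7 179.5  59.8] [179.9  -0.   98.4] -> tool shift [-151.3  179.6 -129.8] turn about tool z 5.3 t 11.55
```

Call:
step_arm([
  [[0, 0, -20], 0],
  [[0, 0, -60], 0],
  [[0, 0, -100], 0],
  [[-20, 20, -130], 2],
  [[-50, 50, -130], 5.3],
  [[-80, 82, -130], 5.3],
  [[-110, 115, -130], 5.3],
  [[-135, 148, -130], 5.3],
  [[-151, 170, -130], 5.3],
  [[-151, 179, -130], 5.3],
  [[-151, 179, -130], 5.3],
  [[-151, 179, -130], 5.3],
])

```text
time: 12.75
tool_pos: [630.9, 56.8, 188.0]
tcp_rot: [-179.9, -0.0, 93.1]
ft_force: [-1.0, -0.2, -2.8]
finger_gap: 53.3
grip_force: 43.7
```

```bash
python3 -c "
from h import *
go(633.2,56,122,93.1)
cal=get_calibration('wrist');im=snapshot('wrist');cv2.imwrite('pics/w6.png',im)
np.save('w6.npy',cal,allow_pickle=True)"
```

```text
pose [630.9  56.8 188. ] [-179.9   -0.    93.1] -> tool shift [-0.9  2.4 66. ] turn about tool z 0.0 t 12.75
```

View pics/w6.png

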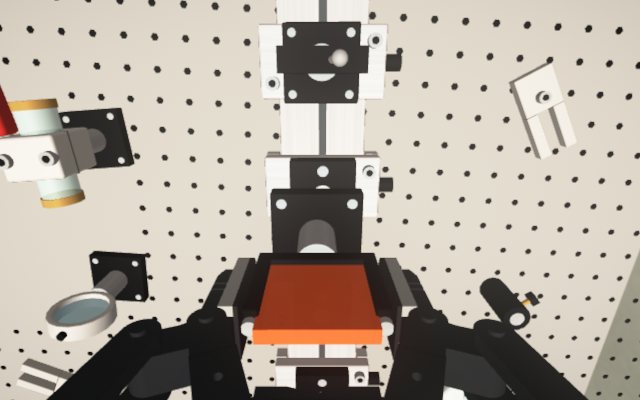

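```bash
python3 - <<'E'
from h import *
im=cv2.imread("pics/w6.png"); cal=np.load("w6.npy",allow_pickle=True).item()
print("held");farpair(im,cal,(282,204),(351,203),138)
print("iris");farpair(im,cal,(290,32),(350,32),68,w=6);farpair(im,cal,(293,96),(349,94),68,inset=-19.3)
print("lens");farpair(im,cal,(96,259),(138,264),10,w=4)
E
```

```text
held
[[281.0, 203.8], [351.8, 203.7]] spacing 38.0 dir deg 3.2 centre [630.2  56.3]
iris
[[290.9, 32.0], [350.6, 32.0]] spacing 38.1 dir deg 3.1 centre [627.9 147.6]
[[292.2, 94.2], [348.8, 94.2]] spacing 38.1 dir deg 3.2 centre [627.8 148. ]
lens
[[94.7, 260.7], [135.2, 263.4]] spacing 38.8 dir deg -1.1 centre [439.3 -60.1]
```

Call:
step_arm([
  [[0, 3, 20], 0],
  [[0, 3, 40], 0],
  [[0, 3, 55], 0],
  [[0, 3, 64], 0],
  [[0, 3, 68], 0],
  [[0, 3, 69], 0],
  [[0, 3, 70], 0],
  [[0, 3, 70], 0],
  [[0, 3, 70], 0],
])

```text
time: 13.7
tool_pos: [635.2, 56.2, 119.1]
tcp_rot: [179.9, 0.0, 93.1]
ft_force: [0.2, -0.3, -2.6]
finger_gap: 53.3
grip_force: 43.8
```

Call:
step_arm([
  [[0, 0, 1], 0],
  [[0, 0, 1], 0],
  [[0, 0, 1], 0],
])

```text
time: 14.0
tool_pos: [635.2, 56.1, 117.9]
tcp_rot: [179.9, 0.0, 93.1]
ft_force: [0.4, -0.5, 1.2]
finger_gap: 53.5
grip_force: 44.0
```

Call:
step_arm([
  [[0, 0, 0], 0],
  [[0, 0, 0], 0],
  [[0, 0, 0], 0],
  [[0, 0, 0], 0],
  [[0, 0, 0], 0],
  [[0, 0, 0], 0],
], fingers=1)

```text
time: 14.6
tool_pos: [634.7, 56.2, 117.3]
tcp_rot: [-180.0, -0.0, 93.1]
ft_force: [-0.6, 0.7, 0.2]
finger_gap: 85.5
grip_force: 0.0
```

Call:
step_arm([
  [[0, 0, -20], 0],
  [[0, 0, -50], 0],
  [[0, 0, -75], 0],
  [[0, 0, -85], 0],
  [[0, 0, -85], 0],
  [[0, 0, -85], 0],
])

```text
time: 15.2
tool_pos: [634.2, 56.2, 201.0]
tcp_rot: [-179.9, -0.0, 93.1]
ft_force: [-0.2, -0.3, -0.6]
finger_gap: 85.5
grip_force: 0.0
```

```bash
python3 -c "
from h import *
go(436.7,77.1,200,97.3);go(436.7,77.1,58,97.3)"
```

```text
pose [634.2  56.2 201. ] [-179.9   -0.    93.1] -> tool shift [  31.5 -196.1    1.2] turn about tool z -4.2 t 15.2
pose [634.2  56.2 201. ] [-179.9   -0.    93.1] -> tool shift [  31.5 -195.9  143.2] turn about tool z -4.2 t 15.2
```

Call:
step_arm([
  [[6, -40, 0], 0],
  [[12, -80, 0], -2],
  [[19, -120, 0], -4.2],
  [[26, -160, 0], -4.2],
  [[31, -185, 10], -4.2],
  [[31, -196, 30], -4.2],
  [[31, -196, 60], -4.2],
  [[31, -196, 90], -4.2],
  [[31, -196, 115], -4.2],
  [[31, -196, 135], -4.2],
  [[31, -196, 143], -4.2],
  [[31, -196, 143], -4.2],
])

```text
time: 16.4
tool_pos: [435.2, 76.5, 57.0]
tcp_rot: [-179.7, -0.0, 97.3]
ft_force: [0.2, -0.3, 0.5]
finger_gap: 85.4
grip_force: 0.0
```

Call:
step_arm([
  [[0, 0, 0], 0],
  [[0, 0, 0], 0],
  [[0, 0, 0], 0],
  [[0, 0, 0], 0],
  [[0, 0, 0], 0],
  [[0, 0, 0], 0],
  [[0, 0, 0], 0],
], fingers=0)

```text
time: 17.1
tool_pos: [438.2, 76.6, 60.4]
tcp_rot: [179.9, 0.0, 97.3]
ft_force: [-1.7, 0.0, 5.4]
finger_gap: 39.5
grip_force: 42.5
```

```bash
python3 -c "
from h import *
go(639.6,-52.3,190,93.1)"
```

```text
pose [438.2  76.6  60.4] [179.9   0.   97.3] -> tool shift [-153.5  183.7 -129.2] turn about tool z 4.2 t 17.1
```

Call:
step_arm([
  [[0, 0, -20], 0],
  [[0, 0, -60], 0],
  [[0, 0, -100], 0],
  [[-20, 20, -130], 2],
  [[-50, 50, -130], 4.2],
  [[-80, 82, -130], 4.2],
  [[-110, 115, -130], 4.2],
  [[-135, 148, -130], 4.2],
  [[-153, 172, -130], 4.2],
  [[-153, 184, -130], 4.2],
  [[-153, 184, -130], 4.2],
  [[-153, 184, -130], 4.2],
])

```text
time: 18.3
tool_pos: [638.7, -51.7, 188.6]
tcp_rot: [-179.9, -0.0, 93.1]
ft_force: [-0.3, 0.1, -2.2]
finger_gap: 39.1
grip_force: 41.6
```

```bash
python3 -c "
from h import *
go(639.6,-52.3,121,93.1)
cal=get_calibration('wrist');im=snapshot('wrist');cv2.imwrite('pics/w7.png',im)
np.save('w7.npy',cal,allow_pickle=True)"
```

```text
pose [638.7 -51.7 188.6] [-179.9   -0.    93.1] -> tool shift [-0.7  1.  67.6] turn about tool z -0.0 t 18.3
```

View pics/w7.png

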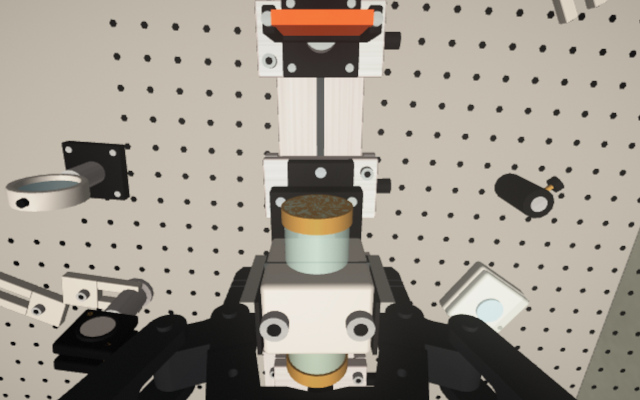

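```bash
python3 - <<'E'
from h import *
im=cv2.imread("pics/w7.png"); cal=np.load("w7.npy",allow_pickle=True).item()
print("held");farpair(im,cal,(280,203),(354,203),138.2,w=4)
print("filter");farpair(im,cal,(292,70),(349,69),68,inset=-19.3)
print("lens");farpair(im,cal,(69,149),(114,153),10,w=4)
E
```

```text
held
[[279.5, 201.7], [353.2, 201.5]] spacing 39.5 dir deg 3.3 centre [637.9 -51.1]
filter
[[291.4, 67.9], [349.1, 67.6]] spacing 38.0 dir deg 3.3 centre [634.4  56.3]
lens
[[68.0, 149.4], [112.3, 152.5]] spacing 38.2 dir deg -1.1 centre [439.  -60.1]
```

Call:
step_arm([
  [[-1, 1, 20], 0],
  [[-1, 1, 40], 0],
  [[-1, 1, 55], 0],
  [[-1, 1, 64], 0],
  [[-1, 1, 68], 0],
  [[-1, 1, 69], 0],
  [[-1, 1, 70], 0],
  [[-1, 1, 70], 0],
  [[-1, 1, 70], 0],
])

```text
time: 19.25
tool_pos: [640.8, -52.9, 120.1]
tcp_rot: [179.9, 0.0, 93.1]
ft_force: [0.9, -0.2, -1.1]
finger_gap: 39.2
grip_force: 41.7
```

Call:
step_arm([
  [[0, 0, 1], 0],
  [[0, 0, 1], 0],
  [[0, 0, 1], 0],
])

```text
time: 19.55
tool_pos: [640.5, -52.8, 118.6]
tcp_rot: [180.0, 0.0, 93.1]
ft_force: [0.2, -0.8, -0.6]
finger_gap: 39.8
grip_force: 41.7
```

Call:
step_arm([
  [[0, 0, 1], 0],
  [[0, 0, 1], 0],
  [[0, 0, 1], 0],
])

```text
time: 19.85
tool_pos: [640.5, -52.8, 118.5]
tcp_rot: [180.0, 0.0, 93.1]
ft_force: [-3.8, -0.1, 5.5]
finger_gap: 39.7
grip_force: 42.5
```

Call:
step_arm([
  [[0, 0, 0], 0],
  [[0, 0, 0], 0],
  [[0, 0, 0], 0],
  [[0, 0, 0], 0],
  [[0, 0, 0], 0],
  [[0, 0, 0], 0],
], fingers=1)

```text
time: 20.45
tool_pos: [640.3, -52.8, 117.2]
tcp_rot: [-180.0, -0.0, 93.1]
ft_force: [-0.4, 0.3, 0.6]
finger_gap: 85.4
grip_force: 0.0
```

Call:
step_arm([
  [[0, 0, -20], 0],
  [[0, 0, -50], 0],
  [[0, 0, -75], 0],
  [[0, 0, -85], 0],
  [[0, 0, -85], 0],
  [[0, 0, -85], 0],
])

```text
time: 21.05
tool_pos: [639.8, -52.7, 200.9]
tcp_rot: [-179.9, -0.0, 93.1]
ft_force: [-0.2, 0.3, -0.9]
finger_gap: 85.1
grip_force: 0.0
```

```bash
python3 -c "
from h import *
go(439.1,-60.1,58,89.2)"
```

```text
pose [639.8 -52.7 200.9] [-179.9   -0.    93.1] -> tool shift [   3.4 -200.6  143.2] turn about tool z 3.9 t 21.05
```

Call:
step_arm([
  [[1, -40, 0], 0],
  [[2, -80, 0], 2],
  [[3, -120, 0], 3.9],
  [[3, -160, 0], 3.9],
  [[3, -187, 10], 3.9],
  [[3, -200, 30], 3.9],
  [[3, -200, 60], 3.9],
  [[3, -200, 90], 3.9],
  [[3, -200, 115], 3.9],
  [[3, -200, 135], 3.9],
  [[3, -200, 146], 3.9],
  [[3, -200, 146], 3.9],
])

```text
time: 22.25
tool_pos: [438.0, -60.0, 53.5]
tcp_rot: [-179.7, -0.1, 89.2]
ft_force: [-0.2, 0.3, 0.6]
finger_gap: 85.4
grip_force: 0.0
```

Call:
step_arm([
  [[0, 0, 0], 0],
  [[0, 0, 0], 0],
  [[0, 0, 0], 0],
  [[0, 0, 0], 0],
  [[0, 0, 0], 0],
  [[0, 0, 0], 0],
  [[0, 0, 0], 0],
], fingers=0)

```text
time: 22.95
tool_pos: [441.4, -60.8, 57.7]
tcp_rot: [179.9, 0.0, 89.2]
ft_force: [-2.4, 0.5, 6.2]
finger_gap: 48.5
grip_force: 40.9
```

```bash
python3 -c "
from h import *
go(644.2,-145.2,187,93.1)"
```

```text
pose [441.4 -60.8  57.7] [179.9   0.   89.2] -> tool shift [ -81.6  204.3 -128.8] turn about tool z -3.9 t 22.95
```

Call:
step_arm([
  [[0, 0, -8], 0],
  [[0, 0, -20], 0],
  [[0, 0, -35], 0],
  [[0, 0, -35], 0],
])

```text
time: 23.35
tool_pos: [442.4, -61.0, 94.3]
tcp_rot: [179.7, 0.1, 89.2]
ft_force: [0.7, 0.5, -2.7]
finger_gap: 48.3
grip_force: 42.1
```

Call:
step_arm([
  [[0, 0, -25], 0],
  [[0, 0, -60], 0],
  [[-5, 10, -95], -1],
  [[-17, 40, -95], -3.9],
  [[-30, 75, -95], -3.9],
  [[-44, 110, -95], -3.9],
  [[-58, 145, -95], -3.9],
  [[-72, 175, -95], -3.9],
  [[-82, 196, -95], -3.9],
  [[-82, 205, -95], -3.9],
  [[-82, 205, -95], -3.9],
  [[-82, 205, -95], -3.9],
])

```text
time: 24.55
tool_pos: [643.5, -144.8, 185.8]
tcp_rot: [-179.9, -0.0, 93.1]
ft_force: [-1.3, 1.0, -2.7]
finger_gap: 48.4
grip_force: 42.8
```

```bash
python3 -c "
from h import *
go(644.2,-145.2,119,93.1)
cal=get_calibration('wrist');im=snapshot('wrist');cv2.imwrite('pics/w8.png',im)
np.save('w8.npy',cal,allow_pickle=True)"
```

```text
pose [ 643.5 -144.8  185.8] [-179.9   -0.    93.1] -> tool shift [-0.5  0.8 66.8] turn about tool z 0.0 t 24.55
```

View pics/w8.png

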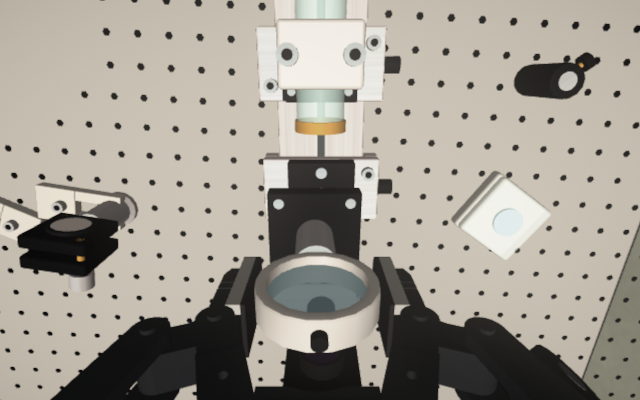

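Lens held upright: plate screws at (278,204) and (350,203). The cell sits on base 2 with its near screws at (291,95) and (348,94).

```bash
python3 - <<'E'
from h import *
im=cv2.imread("pics/w8.png"); cal=np.load("w8.npy",allow_pickle=True).item()
print("held");farpair(im,cal,(278,204),(350,203),138.1,w=5)
print("cell");farpair(im,cal,(291,95),(348,94),68,inset=-19.3,w=4)
E
```

```text
held
[[278.0, 203.8], [350.2, 203.5]] spacing 38.2 dir deg 3.4 centre [ 641.6 -144.4]
cell
[[290.9, 92.6], [348.0, 92.1]] spacing 38.0 dir deg 3.5 centre [639.5 -52.3]
```

Call:
step_arm([
  [[-0.5, 1.5, 20], 0],
  [[-0.5, 1.5, 40], 0],
  [[-0.5, 1.5, 55], 0],
  [[-0.5, 1.5, 64], 0],
  [[-0.5, 1.5, 67], 0],
  [[-0.5, 1.5, 68], 0],
  [[-0.5, 1.5, 69], 0],
  [[-0.5, 1.5, 69], 0],
  [[-0.5, 1.5, 69], 0],
])

```text
time: 25.5
tool_pos: [646.2, -146.1, 118.1]
tcp_rot: [179.9, 0.0, 93.1]
ft_force: [-0.5, 0.1, -2.2]
finger_gap: 48.6
grip_force: 42.9
```

Call:
step_arm([
  [[0, 0, 1], 0],
  [[0, 0, 1.5], 0],
  [[0, 0, 1.5], 0],
])

```text
time: 25.8
tool_pos: [645.9, -145.9, 116.0]
tcp_rot: [180.0, 0.0, 93.1]
ft_force: [0.4, 0.1, -1.8]
finger_gap: 48.4
grip_force: 42.9
```

Call:
step_arm([
  [[0, 0, 0.7], 0],
  [[0, 0, 0.7], 0],
  [[0, 0, 0.7], 0],
])

```text
time: 26.1
tool_pos: [645.9, -146.0, 115.9]
tcp_rot: [180.0, 0.0, 93.1]
ft_force: [-4.1, -0.1, 4.6]
finger_gap: 48.6
grip_force: 43.4
```

Contact at the expected height, so I release and retreat.

Call:
step_arm([
  [[0, 0, 0], 0],
  [[0, 0, 0], 0],
  [[0, 0, 0], 0],
  [[0, 0, 0], 0],
  [[0, 0, 0], 0],
  [[0, 0, 0], 0],
], fingers=1)

```text
time: 26.7
tool_pos: [645.8, -145.9, 115.0]
tcp_rot: [-180.0, -0.0, 93.1]
ft_force: [-0.7, 0.3, -0.4]
finger_gap: 85.3
grip_force: 0.0
```

Call:
step_arm([
  [[0, 0, -20], 0],
  [[0, 0, -50], 0],
  [[0, 0, -80], 0],
  [[0, -20, -110], 0],
  [[-20, -60, -120], 0],
  [[-40, -100, -120], 0],
  [[-60, -140, -120], 0],
  [[-80, -180, -120], 0],
  [[-80, -180, -120], 0],
  [[-80, -180, -120], 0],
])

```text
time: 27.7
tool_pos: [469.9, -236.1, 235.5]
tcp_rot: [179.9, 0.0, 93.0]
ft_force: [0.8, 0.4, 0.4]
finger_gap: 85.3
grip_force: 0.0
```

```bash
python3 -c "
from h import *
im=snapshot('top');cv2.imwrite('pics/t9.png',im)
s=snapshot('side')
a=cv2.resize(im[95:255,170:430],None,fx=3,fy=3,interpolation=cv2.INTER_CUBIC)[:, :780]
cv2.imwrite('pics/c9.png',cv2.convertScaleAbs(a,alpha=1.6)); print(r.sense()['time'])"
```

```text
27.8
```

View pics/c9.png

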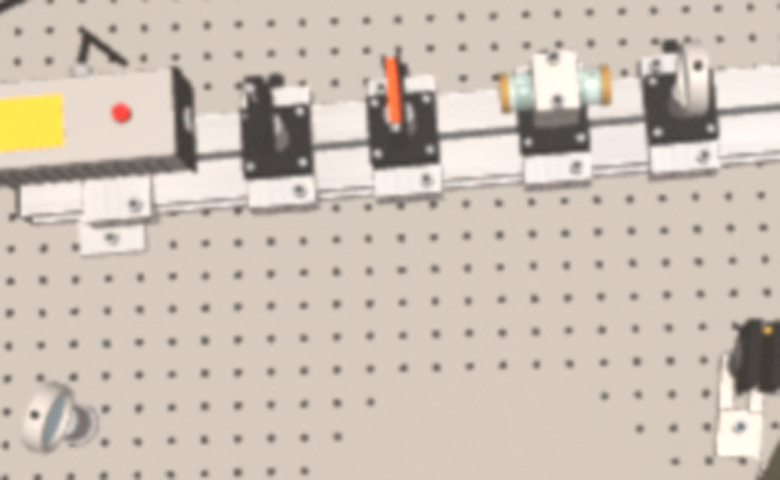

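From the laser on, the iris (277,140), filter (403,130), cell (555,125) and lens (680,105) stand squarely on their bases, and the spare lens (60,415) hasn't moved.

```bash
python3 -c "
from bench import r
print(r.hand_in())"
```

```text
the job is handed in; nothing more can be done
None
```

The job is handed in: from the laser on, the iris, orange filter, vapour cell and lens each stand upright and square on their bases, the first three measured within about 1 mm of centre and the lens checked only by eye in the last picture, and the spare lens was not touched.

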